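# Fetch the stapler from behind the things on the desk tray

### The job

Get the stapler out from behind the tall things on the wooden desk tray: stand the tin, the glue bottle and the potted cactus aside on the cork mat first, without disturbing the stapler, then lay the stapler on its base in the middle of the pile of sheets, lengthwise along the pile, and put the tin, the bottle and the cactus back upright, each on the very spot where it stood at the start. Knock nothing over and leave the heart paperweight, the tape roll and the memo block alone.

Things in the scene. Friction and masses are not known exactly. Their poses are not given: they have to be found in the camera images.
- tin: Round steel storage tin with a closed lid and a cream band, upright: 60 mm diameter up to 98 mm, lid 62 mm diameter from 98 to 110 mm (its top), about 0.22 kg. Origin at the centre of its underside, z up. Grip it across its round wall, 65 to 98 mm above its underside, to stay over the stapler.
- glue: White plastic glue bottle with a blue band, upright: 44 mm diameter with straight walls up to 94 mm, then a shoulder and a narrow grey nozzle up to 125 mm, about 0.14 kg. Origin at the centre of its underside, z up. Grip it across its straight wall, 65 to 94 mm up, to stay over the stapler.
- cactus: Small green cactus in a terracotta pot, upright: pot 44 mm diameter at the foot, tapering out to 56 mm, with a straight collar of 60 mm diameter from 56 to 80 mm above its underside; the stiff, slim cactus (33 mm diameter) stands in the middle up to 116 mm. About 0.20 kg. Origin at the centre of the pot's underside, z up. Grip it by the collar.
- stapler: Desk stapler, 130 mm long, 34 mm wide and 46 mm high, grey base 6 mm thick and pink cover; about 0.20 kg. Origin at the centre of its underside, x along its length (nose at +x), z up. Grip it across the cover (30 mm wide, flat sides 23 to 45 mm above the underside). It lies across the back of the wooden tray, its length along the tray's y, the three tall things 6 to 26 mm in front of it.
- desk_tray: Shallow wooden desk tray, fixed: 180 mm (x, depth) by 244 mm (y, width), walls 5 mm thick and 18 mm high, inner floor 5 mm above its underside. Origin at the centre of its underside, x pointing away from the robot to the back wall. The tall things stand on it in a row along y, in any order, centres about 36 mm before its middle and 80 mm apart; the stapler lies behind them.
- cork_mat: Plain cork mat, fixed to the desk: 280 mm (x) by 120 mm (y), 3 mm thick, to the left or the right of the tray. Origin at the centre of its underside. The place to set the tall things aside.
- sheets: Neat pile of lined A5 paper sheets with a pink strip at one end, on a brown card backing, fixed: sheets 210 mm (x) by 148 mm (y), the card 4 mm larger all round, 8 mm thick in all, on the other side of the tray from the mat. Origin at the centre of its underside, x along its length. The stapler goes on its middle.
- heart: Pink heart-shaped paperweight, loose, 45 by 50 mm, 19 mm high, on the desk between the robot and the tray. Origin on its underside near its centre. To be left alone.
- tape_roll: Roll of mint-green tape lying flat, loose: 48 mm outer and 30 mm inner diameter, 15 mm high, on the desk beyond the tray. Origin at the centre of its underside. To be left alone.
- memo_block: Square block of pink and cream memo paper on a card, loose: 76 by 76 mm, 36 mm high, on the desk beyond the tray. Origin at the centre of its underside. To be left alone.
Mind the look-alikes: they are no part of the job. Leave any yellow look-alike of the tin alone.

How it is judged (in metres and radians):
On the way, in this order (a step that is already met when the one before it is completed fails the run):
1. the tin, the glue bottle and the cactus all stand released and upright on the cork mat, the stapler still where it was (within 20 mm) (x of tin in the frame of cork_mat between -0.135 and 0.135 m and y of tin in the frame of cork_mat between -0.058 and 0.058 m and z of each of tin, glue, cactus in the frame of cork_mat below 0.012 m and angle between each of tin, glue, cactus's own z axis and vertical below 0.15 rad and contact force between each of tin, glue, cactus and the fingers below 0.2 N and x of glue in the frame of cork_mat between -0.135 and 0.135 m and y of glue in the frame of cork_mat between -0.058 and 0.058 m and x of cactus in the frame of cork_mat between -0.135 and 0.135 m and y of cactus in the frame of cork_mat between -0.058 and 0.058 m and distance of stapler from where it was at the start of the episode below 0.02 m), for 0.2 s.
2. the stapler lies released on its base on the middle of the sheets, along their length (horizontal distance between stapler and sheets below 0.015 m and z of stapler in the frame of sheets below 0.014 m and angle between stapler's own z axis and vertical below 0.12 rad and angle between the x axis of stapler and the x axis of sheets, either way round below 0.2 rad and contact force between stapler and the fingers below 0.2 N), for 0.2 s.
At the end, for the whole second after the job is handed in: The stapler rests on its base on the pile of sheets, its middle within 15 mm of the pile's middle and its length within 0.2 rad of the pile's (nose either way); tin, glue bottle and cactus each stand upright at rest on the wooden tray within 15 mm of where they stood at the start (all of step 2 and linear speed of each of stapler, tin, glue, cactus below 0.02 m/s and angular speed of each of stapler, tin, glue, cactus below 0.2 rad/s and distance of each of tin, glue, cactus from where it was at the start of the episode below 0.015 m and angle between each of tin, glue, cactus's own z axis and vertical below 0.12 rad); the robot touches nothing.
It fails at once if the tin, the glue bottle, the cactus or the stapler is tipped over (more than 0.5 rad) (angle between any of tin, glue, cactus, stapler's own z axis and vertical above 0.5 rad).
It fails at once if the heart paperweight, the tape roll or the memo block is disturbed (moved more than 12 mm) (distance of any of heart, tape_roll, memo_block from where it was at the start of the episode above 0.012 m).
It also fails if it takes over 144 s, if anything falls off the work surface, if the arm or the gripper's body presses on something with over 40 N, if the wrist force passes 120 N, or if a joint passes its speed limit or range.

### The arm

A 6-joint arm with a two-finger parallel gripper is mounted at the origin on the work surface. World frame = base frame: x ahead of the robot, y to its left, z up, the work surface at z = 0. Lengths are in m, angles in degrees, forces in N, time in s.
With the tool pointing down it reaches from about 0.3 to 0.75 m from the base axis. Payload 8.5 kg.
Tool frame: the origin (TCP) lies at the very end of the fingers, on their centre line; the grasp point (between the pads) lies env.pinch_z behind it (env.pinch_z is the distance from the TCP to the grasp point, in m); z points along the fingers, y is the line along which they close (so a half turn about z gives the same grasp; the last joint's range is limited). The gripper opens to 85 mm and grips with 20 to 120 N. Pads are 22 mm wide; open, the fingers measure 114 mm over their backs; the gripper's body (76 mm by 85 mm) begins 54 mm behind the grasp point. The pads swing forward as they close: fully open they stand 13 mm farther back than shut.
Start: joints at [61.117, 21.807, 74.336, -0, 83.858, -12.336], TCP at [0.157, 0.527, 0.231] pointing down, gripper open.
Joint ranges: [-178.18, 178.18], [-50.72, 133.34], [12.68, 142.11], [-81.47, 261.47], [9.98, 163.14], [-165.26, 165.26]. Speed limits (degrees/s): [136.94, 136.94, 180, 180, 180, 180].

### API

Orientations are given as a 3x3 rotation matrix whose columns are the frame's x, y, z axes.
In Python, from rig import telemetry, get_image, env gives the robot as it stands. The module is installed in compiled form; this text tells all that it offers.
- The arm moves only by the tool apply_moves, never from a script. Its argument "series" is a list of rows, each a list of 7 numbers: the shift along the tool's x, y, z in mm, then the turn, a rotation vector about the tool's x, y, z in degrees, then the opening, from 0 (shut) to 1 (fully open). A call has 1 to 12 rows; each row shifts and turns the commanded pose from where the row before left it, along the tool's axes as they then stand; what a row does not reach is not made up. A row lasts 1/8 s, in which the tool goes at most 62.5 mm and 10.7 degrees, less where a joint would pass 70% of its speed; a pose out of reach is approached as far as the arm can. A call with a gripper value outside its range is refused whole. The fingers move at their own pace and stop on an object; "grip_force" is the grip in N (left out, the last holds). Time passes only in rows, so rows that do not move let the fingers close. It gives the time, the measured TCP pose, the force, the opening and the grip force at its end, in the units of the state.
- telemetry.observe(): the state, without advancing time (a new reading comes with each control period).
- get_image(name): name is "scene" or "top" or "wrist"; returns a dict with "frame" (384x512x3 uint8, red, green, blue), "z_map" (384x512 float32, m along the optical axis (not along the pixel's ray), 0 where there is no reading), "vertical_fov" (degrees; the focal length in pixels is half the picture's height over the tangent of half this angle, whatever the lens; pixels are square), "cx", "cy" (the principal point, pixels), "dist" ([k1, k2, p1, p2, k3] as OpenCV has them; the pictures are not rectified), "eye" and "attitude" of the camera in the world; the wrist camera has in their place "mount" (4x4, takes a point from camera to tool coordinates, whose origin is the TCP and whose axes are the flange's). Camera axes: x right, y up, looking along -z (the intrinsics and any distortion apply to the point x, -y, -z); pixel columns grow to the right and rows downward; lengths in m; the calibration is good to about 2 mm. A picture is of the moment at which its call begins: read the wrist's pose just before it.
- env.close_job(): hands the job in; it is judged then, once.
The state is a dict: "time_s": time; "q": joint angles; "qvel": joint speeds; "joint_efforts": joint torques, N m; "position": TCP position; "tool_rot": TCP orientation; "ft_force": force on the tool from outside, world axes, zero at the start; "wrist_torque": the same for the moment, N m; "grip_width": finger opening in m; "gripper_force": force on a finger pad.
Only numpy, scipy, OpenCV 4.12 (cv2) and the standard library are available. Lean on these libraries where they do the work, as an engineer would, in place of code of your own. Each camera call takes 0.05 s, during which the arm holds its last target. There are 200 camera calls.

## Working session

There is one attempt and no reset: what is moved stays moved. The work goes in short steps, Python scripts to look and compute and a tool call to move; the robot and the scene stay as the last step left them, time stands still between calls to the robot, and variables do not carry over. Pictures are saved under pics/ and viewed, at most 14 in all, crops included, and the job is handed in when it is done.

Besides the shell and the picture viewer there is one more tool, called as name(argument=value, ...) on one line, values as JSON. apply_moves: Moves the arm, as the interface text tells. Its arguments: {"type":"object","properties":{"series":{"type":"array"},"grip_force":{"type":"number"}},"required":["series"]}

```bash
mkdir -p pics
cat > h.py <<'E'
import numpy as np, cv2
from rig import telemetry, get_image, env
def K(im):
    h=im["frame"].shape[0]; f=h/2/np.tan(np.radians(im["vertical_fov"])/2)
    return np.array([[f,0,im["cx"]],[0,f,im["cy"]],[0,0,1.]])
def pose(im,st=None):
    if "eye" in im: return np.array(im["attitude"]).reshape(3,3),np.array(im["eye"])
    M=np.array(im["mount"]); R=np.array(st["tool_rot"]).reshape(3,3)
    return R@M[:3,:3], R@M[:3,3]+np.array(st["position"])
def rays(im,uv):
    p=cv2.undistortPoints(np.array(uv,float).reshape(-1,1,2),K(im),np.array(im["dist"],float)).reshape(-1,2)
    return np.c_[p[:,0],-p[:,1],-np.ones(len(p))]
def onplane(im,uv,z,st=None):
    R,e=pose(im,st); d=rays(im,uv)@R.T
    return e+d*((z-e[2])/d[:,2])[:,None]
def cloud(im,st=None):
    h,w=im["z_map"].shape; u,v=np.meshgrid(np.arange(w),np.arange(h))
    R,e=pose(im,st); d=rays(im,np.c_[u.ravel(),v.ravel()])@R.T
    P=(e+d*im["z_map"].reshape(-1,1)).reshape(h,w,3); P[im["z_map"]==0]=np.nan
    return P
def save(n,im,crop=None,s=1):
    a=im["frame"][...,::-1]
    if crop: a=a[crop[1]:crop[3],crop[0]:crop[2]]
    cv2.imwrite("pics/"+n,cv2.resize(a,None,fx=s,fy=s))
E
python3 - <<'E'
from h import *
import pickle
print(env.pinch_z, telemetry.observe())
d={n:get_image(n) for n in("scene","top")}
pickle.dump(d,open("d0.pkl","wb"))
for n in d:
    save(n+"0.png",d[n],s=1.5); print(n,d[n]["eye"],d[n]["attitude"],d[n]["vertical_fov"],d[n]["dist"])
E
```

```text
0.0187 {'time_s': 0.0, 'q': array([ 6.11170718e+01,  2.18427527e+01,  7.43854114e+01,  6.96017148e-04,
        8.38559185e+01, -1.23382220e+01]), 'qvel': array([-0.08216964, -0.09255865, -0.11463922, -0.07251024,  0.08886569,
       -0.00782984]), 'joint_efforts': array([-1.24162911e-03, -4.48468029e+01, -2.31276637e+01, -2.35598191e-04,
        4.79334718e-03, -1.08744732e-05]), 'position': array([0.15650117, 0.52696797, 0.23069138]), 'tool_rot': array([[-9.58597345e-01,  2.84764136e-01, -7.19417692e-04],
       [ 2.84764859e-01,  9.58596546e-01, -1.27913605e-03],
       [ 3.25379243e-04, -1.43104129e-03, -9.99998923e-01]]), 'ft_force': array([ 0.67274959,  0.69414068, -0.34932126]), 'wrist_torque': array([-0.00497499, -0.03092591,  0.00506008]), 'gripper_force': 0.0, 'grip_width': 0.08532762680399285}
scene [1.06364597 0.23332883 0.55381726] [[-0.45324191 -0.59531291  0.66345634]
 [ 0.8913791  -0.30593493  0.33443551]
 [ 0.00388069  0.74297131  0.66931202]] 57.66377964555722 [-0.09307809  0.          0.          0.          0.        ]
top [0.52710787 0.01955428 0.9096525 ] [[ 0.00333188  0.99981616 -0.0188822 ]
 [-0.99953142  0.00390429  0.03035947]
 [ 0.03042761  0.0187722   0.99936068]] 53.569803990426784 [-0.00913347  0.          0.          0.          0.        ]
```

View pics/top0.png

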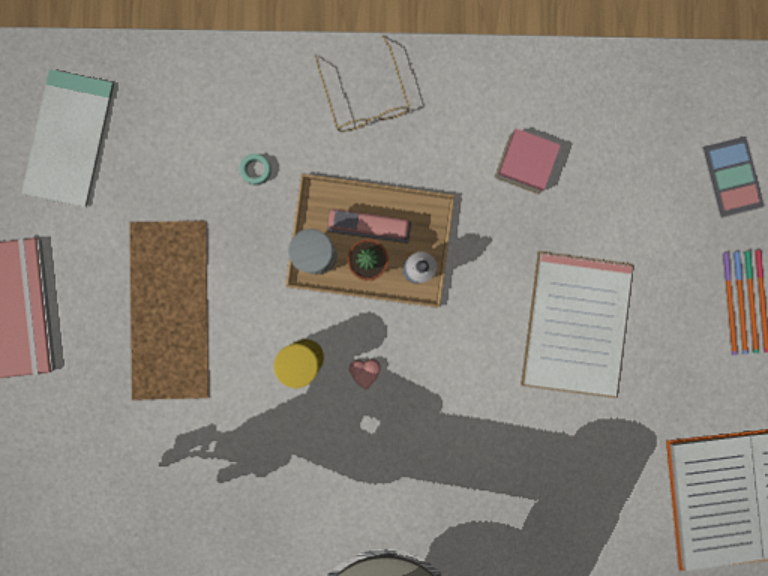

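View pics/scene0.png

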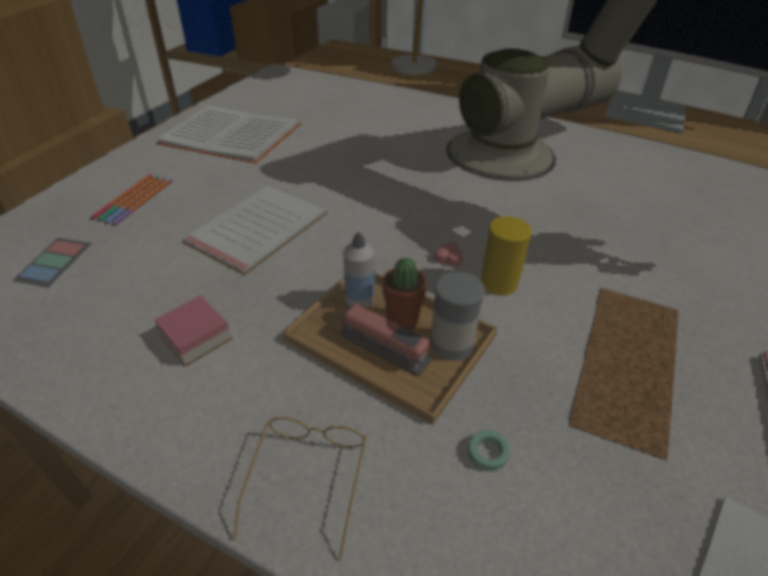

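Candidates, in 1.5x top-picture pixels:
- **Tin:** the grey one at (312,251), with a cream band in the scene view. The yellow one at (298,363) is the look-alike.
- **Pile:** the one with the pink strip at (578,325). The green-strip pad at (70,138) and the open book at (720,500) are decoys.
- **Stapler:** (368,223), pink, in the tray. The pink book and the memo block are not it.
- **Cork mat:** (170,310), on the left (+y).

Run:
```python
from h import *
import pickle
d=pickle.load(open("d0.pkl","rb")); im=d["top"]; P=cloud(im); F=im["frame"]; hsv=cv2.cvtColor(F,cv2.COLOR_RGB2HSV)
H,S,V=[hsv[...,i].astype(int) for i in range(3)]
v,u=np.mgrid[:384,:512]
def box(x0,y0,x1,y1): return (u>=x0/1.5)&(u<=x1/1.5)&(v>=y0/1.5)&(v<=y1/1.5)
def rect(n,m,z):
    m=cv2.morphologyEx(m.astype(np.uint8),cv2.MORPH_OPEN,np.ones((3,3)))
    c=max(cv2.findContours(m,0,2)[0],key=cv2.contourArea)
    w=onplane(im,c.reshape(-1,2),z)[:,:2]
    r=cv2.minAreaRect((w*1000).astype(np.float32)); print(n,np.round(r[0],1),np.round(r[1],1),round(r[2],1),"med z",np.nanmedian(P[m>0][:,2]).round(4)); return m
def circ(n,m,z):
    m=cv2.morphologyEx(m.astype(np.uint8),cv2.MORPH_OPEN,np.ones((3,3)))
    c=max(cv2.findContours(m,0,2)[0],key=cv2.contourArea)
    w=onplane(im,c.reshape(-1,2),z)[:,:2]; c2,r=cv2.minEnclosingCircle((w*1000).astype(np.float32)); 
    M=cv2.moments(m,True); ce=onplane(im,[[M["m10"]/M["m00"],M["m01"]/M["m00"]]],z)*1000
    print(n,np.round(c2,1),round(2*r,1),"centroid",ce.round(1),"med z",np.nanmedian(P[m>0][:,2]).round(4))
Z=P[...,2]
circ("tin",box(270,215,350,285)&(Z>.105),.115)
circ("nozz",box(395,240,450,295)&(Z>.105),.13)
circ("gluebody",box(395,240,450,295)&(Z>.085),.099)
circ("cactus",box(340,235,395,285)&(Z>.09),.11)
circ("pot",box(340,235,395,285)&(Z>.07),.085)
rect("stapler",box(320,200,415,248)&(Z>.04)&((H>165)|(H<8))&(S>60),.048)
rect("staplerZ",box(322,200,415,243)&(Z>.035)&(Z<.06),.05)
rect("mat",box(115,205,225,415)&(S>80),.003)
rect("sheets",box(505,240,650,410)&(V>135),.008)
rect("sheetsZ",box(505,240,650,410)&(Z>.0055),.008)
rect("tray",box(280,165,465,315)&(S>70)&(Z<.03),.018)
circ("yellow",box(260,330,335,400)&(Z>.07),.11)
rect("memo",box(485,115,580,200)&(Z>.025),.036)
rect("heart",box(340,350,390,395)&(S>60),.01)
rect("tape",box(235,145,280,190)&(S>40),.012)
save("crop0.png",im,(180,100,320,280),4)
```

```text
tin [586.7 109.2] 61.8 centroid [[587.  109.2 115. ]] med z 0.1146
nozz [564.5 -45. ] 31.2 centroid [[565.  -44.9 130. ]] med z 0.1102
gluebody [565.8 -46.1] 43.7 centroid [[565.5 -46.2  99. ]] med z 0.1061
cactus [575.6  29.6] 30.1 centroid [[575.6  29.6 110. ]] med z 0.1149
pot [576.5  29.7] 59.8 centroid [[576.6  29.7  85. ]] med z 0.0832
stapler [629.6   7.6] [76.1 29.3] 81.9 med z 0.0492
staplerZ [632.6  29.9] [120.9  30.5] 82.2 med z 0.0494
mat [499.8 342.1] [277.3 118.6] 1.3 med z 0.0032
sheets [ 477.9 -306.1] [233.5 271.7] 89.8 med z 0.0042
sheetsZ [ 478.4 -306. ] [150.2 209.8] 82.5 med z 0.0075
tray [609.9  25.8] [242.9 178.8] 82.5 med z 0.0049
yellow [428.2 127.8] 65.5 centroid [[427.7 127.7 110. ]] med z 0.1096
memo [ 734.4 -219.6] [75.7 77. ] 70.3 med z 0.0352
heart [400.   34.9] [42.3 44.7] 0.2 med z 0.0168
tape [721. 208.] [45.  44.5] 0.5 med z 0.0145
```

View pics/crop0.png

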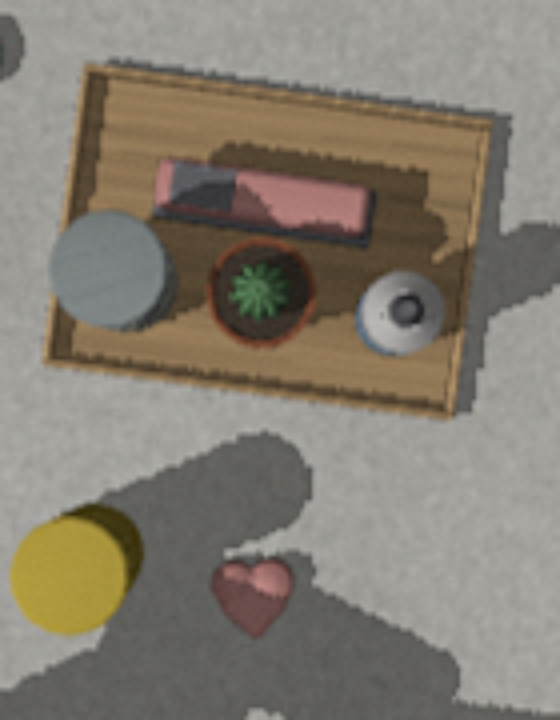

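The crop confirms the choice: the grey tin is at (110,270), the cactus at (262,290) and the glue at (400,312), with the pink stapler behind them at (265,200). The yellow look-alike at (70,570) is outside the tray. Next I turn the tool to close along the tray's x and move above the tin.

apply_moves(series=[[0, 0, 0, 0, 0, 10.1, 1], [0, 0, 0, 0, 0, 10.1, 1], [0, 0, 0, 0, 0, 10.1, 1], [0, 0, 0, 0, 0, 10.1, 1], [0, 0, 0, 0, 0, 10.1, 1], [0, 0, 0, 0, 0, 10.1, 1], [0, 0, 0, 0, 0, 10.1, 1], [0, 0, 0, 0, 0, 10.1, 1]], grip_force=40)

```text
time_s: 1.1
position: [0.1566, 0.5271, 0.231]
tool_rot: [[0.134, 0.991, -0.0], [0.991, -0.134, -0.001], [-0.001, -0.0, -1.0]]
ft_force: [-0.8, -0.2, 0.8]
grip_width: 0.0853
gripper_force: 0.0
```

apply_moves(series=[[-30, 40, 0, 0, 0, 0, 1], [-30, 40, 0, 0, 0, 0, 1], [-30, 40, 0, 0, 0, 0, 1], [-30, 40, 0, 0, 0, 0, 1], [-30, 40, 0, 0, 0, 0, 1], [-30, 40, 0, 0, 0, 0, 1], [-30, 40, 0, 0, 0, 0, 1], [-30, 40, 0, 0, 0, 0, 1], [-30, 40, 0, 0, 0, 0, 1], [-30, 40, 0, 0, 0, 0, 1], [-30, 40, 0, 0, 0, 0, 1], [-28, 40, 0, 0, 0, 0, 1]])

```text
time_s: 2.6
position: [0.5878, 0.1094, 0.2309]
tool_rot: [[0.128, 0.992, -0.001], [0.992, -0.128, 0.0], [-0.0, -0.001, -1.0]]
ft_force: [0.7, -0.0, -0.1]
grip_width: 0.0853
gripper_force: 0.0
```

```bash
cat >> h.py <<'E'
def togo(x,y,z,yaw=-7.5):
    s=telemetry.observe(); R=np.array(s["tool_rot"]).reshape(3,3); p=np.array(s["position"])*1000
    a=np.degrees(np.arctan2(R[1,1],R[0,1]))
    print("t",round(s["time_s"],2),"p",p.round(1),"yaw",a.round(2),"tilt",np.degrees(np.arccos(-R[2,2])).round(2),"q",np.round(s["q"],0),"w",round(s["grip_width"]*1000,1),"F",np.round(s["ft_force"],1),"gf",round(s["gripper_force"],1))
    print("tool delta",(R.T@(np.array([x,y,z])-p)).round(1),"turn z",round(a-yaw,2))
E
python3 -c "
from h import *
togo(587,109,72)
im=get_image('wrist');print(im['mount']);save('w0.png',im)"
```

```text
t 2.6 p [587.8 109.4 230.9] yaw -7.37 tilt 0.05 q [-1. 27. 66.  0. 87.  7.] w 85.3 F [ 0.7 -0.  -0.1] gf 0.0
tool delta [ -0.5  -0.6 158.9] turn z 0.13
[[-3.48877240e-04  9.58006918e-01  2.86744875e-01  7.35827741e-02]
 [ 9.99999928e-01  2.90526351e-04  2.46040879e-04  4.46215699e-04]
 [ 1.52401922e-04  2.86744940e-01 -9.58006950e-01 -1.42285907e-01]
 [ 0.00000000e+00  0.00000000e+00  0.00000000e+00  1.00000000e+00]]
```

View pics/w0.png

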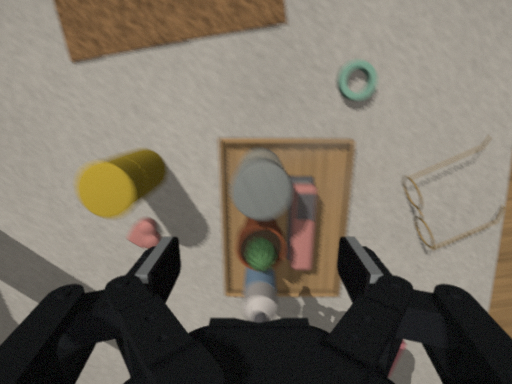

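The wrist view shows the tin's lid at (262,190), where the calibration puts the point under the tool (row ≈187, column ≈256). I go straight down and close.

apply_moves(series=[[-0.5, -0.6, 30, 0, 0, 0, 1], [0, 0, 30, 0, 0, 0, 1], [0, 0, 30, 0, 0, 0, 1], [0, 0, 30, 0, 0, 0, 1], [0, 0, 25, 0, 0, 0, 1], [0, 0, 13, 0, 0, 0, 1], [0, 0, 0, 0, 0, 0, 0.2], [0, 0, 0, 0, 0, 0, 0.2], [0, 0, 0, 0, 0, 0, 0.2], [0, 0, 0, 0, 0, 0, 0.2], [0, 0, 0, 0, 0, 0, 0.2], [0, 0, 0, 0, 0, 0, 0.2]], grip_force=40)

```text
time_s: 4.15
position: [0.5868, 0.1103, 0.0742]
tool_rot: [[0.128, 0.992, 0.002], [0.992, -0.128, -0.0], [0.0, 0.002, -1.0]]
ft_force: [0.4, -0.0, 6.4]
grip_width: 0.0607
gripper_force: 43.9
```

```bash
python3 -c "
from h import *
togo(605,342,72)"
```

```text
t 4.15 p [586.8 110.3  74.2] yaw -7.35 tilt 0.11 q [-1. 35. 79. -0. 66.  7.] w 60.7 F [ 0.4 -0.   6.4] gf 43.9
tool delta [232.1 -11.6   2.2] turn z 0.15
```

apply_moves(series=[[0, 0, -8, 0, 0, 0, 0.2], [0, 0, -20, 0, 0, 0, 0.2], [0, 0, -20, 0, 0, 0, 0.2], [0, 0, -12, 0, 0, 0, 0.2], [16, -1, 0, 0, 0, 0, 0.2], [30, -2, 0, 0, 0, 0, 0.2], [35, -2, 0, 0, 0, 0, 0.2], [35, -2, 0, 0, 0, 0, 0.2], [35, -2, 0, 0, 0, 0, 0.2], [35, -2, 0, 0, 0, 0, 0.2], [30, -1, 0, 0, 0, 0, 0.2], [16, 0, 0, 0, 0, 0, 0.2]])

```text
time_s: 5.65
position: [0.6031, 0.3441, 0.1319]
tool_rot: [[0.126, 0.992, -0.002], [0.992, -0.126, -0.001], [-0.001, -0.002, -1.0]]
ft_force: [0.2, -0.8, -1.4]
grip_width: 0.0606
gripper_force: 43.9
```

```bash
python3 -c "
from h import *
togo(605,342,72)"
```

```text
t 5.65 p [603.1 344.1 131.9] yaw -7.24 tilt 0.12 q [20. 41. 57.  0. 83. 27.] w 60.6 F [ 0.2 -0.8 -1.4] gf 43.9
tool delta [-1.8  2.3 59.9] turn z 0.26
```

apply_moves(series=[[0, 0, 20, 0, 0, 0, 0.2], [0, 0, 20, 0, 0, 0, 0.2], [0, 0, 13, 0, 0, 0, 0.2], [0, 0, 4, 0, 0, 0, 0.2], [0, 0, 2, 0, 0, 0, 0.2], [0, 0, 0, 0, 0, 0, 0.2], [0, 0, 0, 0, 0, 0, 1], [0, 0, 0, 0, 0, 0, 1], [0, 0, 0, 0, 0, 0, 1], [0, 0, 0, 0, 0, 0, 1]])

```text
time_s: 6.9
position: [0.6041, 0.342, 0.0745]
tool_rot: [[0.128, 0.992, 0.0], [0.992, -0.128, 0.0], [0.0, 0.0, -1.0]]
ft_force: [0.2, 0.4, -0.1]
grip_width: 0.0856
gripper_force: 0.0
```

apply_moves(series=[[0, 0, -20, 0, 0, 0, 1], [0, 0, -40, 0, 0, 0, 1], [0, 0, -40, 0, 0, 0, 1]])

```text
time_s: 7.28
position: [0.6039, 0.3419, 0.1754]
tool_rot: [[0.128, 0.992, -0.0], [0.992, -0.128, -0.0], [-0.0, -0.0, -1.0]]
ft_force: [-0.2, -0.2, -0.0]
grip_width: 0.0852
gripper_force: 0.0
```

```bash
python3 -c "
from h import *
togo(576.5,29.7,58)"
```

```text
t 7.28 p [603.9 341.9 175.4] yaw -7.35 tilt 0.03 q [20. 39. 53.  0. 88. 27.] w 85.2 F [-0.2 -0.2 -0. ] gf 0.0
tool delta [-313.1   12.8  117.4] turn z 0.15
```

apply_moves(series=[[-20, 1, 0, 0, 0, 0, 1], [-45, 2, 0, 0, 0, 0, 1], [-45, 2, 0, 0, 0, 0, 1], [-45, 2, 0, 0, 0, 0, 1], [-45, 2, 0, 0, 0, 0, 1], [-45, 2, 0, 0, 0, 0, 1], [-45, 2, 0, 0, 0, 0, 1], [-23, 0, 0, 0, 0, 0, 1], [0, 0, 0, 0, 0, 0, 1]])

```text
time_s: 8.4
position: [0.5769, 0.0286, 0.1745]
tool_rot: [[0.13, 0.991, 0.0], [0.991, -0.13, -0.0], [-0.0, 0.0, -1.0]]
ft_force: [-1.2, 0.1, 0.0]
grip_width: 0.0852
gripper_force: 0.0
```

```bash
python3 -c "
from h import *
togo(576.5,29.7,58)"
```

```text
t 8.4 p [576.9  28.6 174.5] yaw -7.48 tilt 0.01 q [-9. 27. 75. -0. 78. -1.] w 85.2 F [-1.2  0.1  0. ] gf 0.0
tool delta [  1.1  -0.5 116.5] turn z 0.02
```

apply_moves(series=[[1, -0.5, 30, 0, 0, 0, 1], [0, 0, 30, 0, 0, 0, 1], [0, 0, 30, 0, 0, 0, 1], [0, 0, 16, 0, 0, 0, 1], [0, 0, 10, 0, 0, 0, 1], [0, 0, 0, 0, 0, 0, 0.2], [0, 0, 0, 0, 0, 0, 0.2], [0, 0, 0, 0, 0, 0, 0.2], [0, 0, 0, 0, 0, 0, 0.2], [0, 0, 0, 0, 0, 0, 0.2], [0, 0, 0, 0, 0, 0, 0.2]])

```text
time_s: 9.78
position: [0.577, 0.0309, 0.0593]
tool_rot: [[0.128, 0.992, 0.002], [0.992, -0.128, -0.0], [0.0, 0.002, -1.0]]
ft_force: [-1.7, 0.6, 5.3]
grip_width: 0.0588
gripper_force: 43.9
```

```bash
python3 -c "
from h import *
togo(498,342,58)"
```

```text
t 9.78 p [577.   30.9  59.3] yaw -7.35 tilt 0.11 q [-9. 34. 84.  0. 62. -1.] w 58.8 F [-1.7  0.6  5.3] gf 43.9
tool delta [ 298.4 -118.2    1.1] turn z 0.15
```

apply_moves(series=[[0, 0, -8, 0, 0, 0, 0.2], [0, 0, -20, 0, 0, 0, 0.2], [0, 0, -20, 0, 0, 0, 0.2], [0, 0, -12, 0, 0, 0, 0.2], [30, 0, 0, 0, 0, 0, 0.2], [40, 0, 0, 0, 0, 0, 0.2], [40, 0, 0, 0, 0, 0, 0.2], [40, -18, 0, 0, 0, 0, 0.2], [40, -25, 0, 0, 0, 0, 0.2], [40, -25, 0, 0, 0, 0, 0.2], [40, -25, 0, 0, 0, 0, 0.2], [28, -25, 0, 0, 0, 0, 0.2]])

```text
time_s: 11.28
position: [0.4965, 0.3431, 0.118]
tool_rot: [[0.127, 0.992, -0.001], [0.992, -0.127, -0.0], [-0.0, -0.001, -1.0]]
ft_force: [0.1, -0.6, -2.5]
grip_width: 0.0585
gripper_force: 43.8
```

apply_moves(series=[[0, 0, 20, 0, 0, 0, 0.2], [0, 0, 20, 0, 0, 0, 0.2], [0, 0, 13, 0, 0, 0, 0.2], [0, 0, 4, 0, 0, 0, 0.2], [0, 0, 4, 0, 0, 0, 0.2], [0, 0, 0, 0, 0, 0, 0.2], [0, 0, 0, 0, 0, 0, 1], [0, 0, 0, 0, 0, 0, 1], [0, 0, 0, 0, 0, 0, 1], [0, 0, 0, 0, 0, 0, 1], [0, 0, -20, 0, 0, 0, 1]])

```text
time_s: 12.65
position: [0.4969, 0.3412, 0.0763]
tool_rot: [[0.128, 0.992, -0.003], [0.992, -0.128, -0.001], [-0.002, -0.003, -1.0]]
ft_force: [0.8, -0.6, 0.1]
grip_width: 0.0853
gripper_force: 0.0
```

apply_moves(series=[[0, 0, -40, 0, 0, 0, 1], [0, 0, -50, 0, 0, 0, 1]])

```text
time_s: 12.9
position: [0.4972, 0.3414, 0.1679]
tool_rot: [[0.128, 0.992, -0.002], [0.992, -0.128, -0.001], [-0.001, -0.002, -1.0]]
ft_force: [0.5, -0.6, -0.1]
grip_width: 0.0854
gripper_force: 0.0
```

```bash
python3 -c "
from h import *
togo(565.5,-46,72)"
```

```text
t 12.9 p [497.2 341.4 167.9] yaw -7.35 tilt 0.12 q [23. 30. 71.  0. 79. 31.] w 85.4 F [ 0.5 -0.6 -0.1] gf 0.0
tool delta [-375.4  117.5   96.1] turn z 0.15
```

apply_moves(series=[[-20, 7, 0, 0, 0, 0, 1], [-45, 15, 0, 0, 0, 0, 1], [-45, 15, 0, 0, 0, 0, 1], [-45, 15, 0, 0, 0, 0, 1], [-45, 15, 0, 0, 0, 0, 1], [-45, 15, 0, 0, 0, 0, 1], [-45, 15, 0, 0, 0, 0, 1], [-45, 13, 0, 0, 0, 0, 1], [-40, 7, 0, 0, 0, 0, 1], [0, 0, 0, 0, 0, 0, 1]])

```text
time_s: 14.15
position: [0.5653, -0.0481, 0.1663]
tool_rot: [[0.132, 0.991, -0.001], [0.991, -0.132, 0.0], [-0.0, -0.001, -1.0]]
ft_force: [-1.5, -0.1, 0.3]
grip_width: 0.0859
gripper_force: 0.0
```

```bash
python3 -c "
from h import *
togo(565.5,-46,72)"
```

```text
t 14.15 p [565.3 -48.1 166.3] yaw -7.57 tilt 0.08 q [-17.  27.  78.  -0.  76.  -9.] w 85.9 F [-1.5 -0.1  0.3] gf 0.0
tool delta [ 2.1  0.1 94.3] turn z -0.07
```

apply_moves(series=[[1.5, 0, 30, 0, 0, 0, 1], [0, 0, 30, 0, 0, 0, 1], [0, 0, 22, 0, 0, 0, 1], [0, 0, 10, 0, 0, 0, 1], [0, 0, 0, 0, 0, 0, 0.2], [0, 0, 0, 0, 0, 0, 0.2], [0, 0, 0, 0, 0, 0, 0.2], [0, 0, 0, 0, 0, 0, 0.2], [0, 0, 0, 0, 0, 0, 0.2], [0, 0, 0, 0, 0, 0, 0.2], [0, 0, 0, 0, 0, 0, 0.2]], grip_force=30)

```text
time_s: 15.52
position: [0.5662, -0.0438, 0.0764]
tool_rot: [[0.128, 0.992, 0.002], [0.992, -0.128, -0.0], [-0.0, 0.002, -1.0]]
ft_force: [-1.9, 1.5, 5.8]
grip_width: 0.0431
gripper_force: 30.8
```

```bash
python3 -c "
from h import *
togo(392,342,72)"
```

```text
t 15.53 p [566.2 -43.8  76.4] yaw -7.35 tilt 0.09 q [-16.  32.  84.   0.  63.  -9.] w 43.1 F [-1.9  1.5  5.8] gf 30.8
tool delta [ 360.4 -222.1    4. ] turn z 0.15
```

apply_moves(series=[[0, 0, -10, 0, 0, 0, 0.2], [0, 0, -30, 0, 0, 0, 0.2], [0, 0, -40, 0, 0, 0, 0.2], [0, 0, -40, 0, 0, 0, 0.2], [0, 0, -10, 0, 0, 0, 0.2], [20, -12, 0, 0, 0, 0, 0.2], [34, -21, 0, 0, 0, 0, 0.2], [34, -21, 0, 0, 0, 0, 0.2], [34, -21, 0, 0, 0, 0, 0.2], [34, -21, 0, 0, 0, 0, 0.2], [34, -21, 0, 0, 0, 0, 0.2], [34, -21, 0, 0, 0, 0, 0.2]])

```text
time_s: 17.02
position: [0.4553, 0.1978, 0.2038]
tool_rot: [[0.127, 0.992, -0.003], [0.992, -0.127, -0.0], [-0.001, -0.003, -1.0]]
ft_force: [-0.6, 0.4, -1.2]
grip_width: 0.0434
gripper_force: 31.0
```

apply_moves(series=[[34, -21, 0, 0, 0, 0, 0.2], [34, -21, 0, 0, 0, 0, 0.2], [34, -21, 0, 0, 0, 0, 0.2], [34, -21, 0, 0, 0, 0, 0.2], [0, 0, 0, 0, 0, 0, 0.2]])

```text
time_s: 17.65
position: [0.3888, 0.3435, 0.2037]
tool_rot: [[0.124, 0.992, -0.003], [0.992, -0.124, -0.001], [-0.002, -0.003, -1.0]]
ft_force: [-0.2, -0.1, -1.5]
grip_width: 0.0428
gripper_force: 31.0
```

```bash
python3 -c "
from h import *
togo(392,342,72)"
```

```text
t 17.65 p [388.8 343.5 203.7] yaw -7.12 tilt 0.2 q [28. 20. 82.  0. 78. 35.] w 42.8 F [-0.2 -0.1 -1.5] gf 31.0
tool delta [ -0.9   3.7 131.7] turn z 0.38
```

apply_moves(series=[[0, 3, 30, 0, 0, 0, 0.2], [0, 0, 40, 0, 0, 0, 0.2], [0, 0, 35, 0, 0, 0, 0.2], [0, 0, 16, 0, 0, 0, 0.2], [0, 0, 5, 0, 0, 0, 0.2], [0, 0, 4, 0, 0, 0, 0.2], [0, 0, 0, 0, 0, 0, 0.2], [0, 0, 0, 0, 0, 0, 1], [0, 0, 0, 0, 0, 0, 1], [0, 0, 0, 0, 0, 0, 1], [0, 0, 0, 0, 0, 0, 1], [0, 0, 0, 0, 0, 0, 1]])

```text
time_s: 19.15
position: [0.3947, 0.3412, 0.0754]
tool_rot: [[0.128, 0.992, 0.0], [0.992, -0.128, 0.0], [0.0, 0.0, -1.0]]
ft_force: [-0.3, 0.5, -0.4]
grip_width: 0.0853
gripper_force: 0.0
```

apply_moves(series=[[0, 0, -20, 0, 0, 0, 1], [0, 0, -40, 0, 0, 0, 1], [0, 0, -60, 0, 0, 0, 1], [0, 0, -30, 0, 0, 0, 1], [0, 0, 0, 0, 0, 0, 1]])

```text
time_s: 19.77
position: [0.3953, 0.3416, 0.2274]
tool_rot: [[0.128, 0.992, 0.004], [0.992, -0.128, 0.002], [0.003, 0.004, -1.0]]
ft_force: [-0.1, 0.5, -0.1]
grip_width: 0.0854
gripper_force: 0.0
```

Run:
```python
from h import *
togo(632,30,140)
im=get_image("top"); P=cloud(im); Z=P[...,2]; save("top1.png",im,s=1.5)
hsv=cv2.cvtColor(im["frame"],cv2.COLOR_RGB2HSV); H,S,V=[hsv[...,i].astype(int) for i in range(3)]
v,u=np.mgrid[:384,:512]
m=((u>205)&(u<285)&(v>130)&(v<175)&(Z>.038)&(Z<.06)).astype(np.uint8)
c=max(cv2.findContours(m,0,2)[0],key=cv2.contourArea)
r=cv2.minAreaRect((onplane(im,c.reshape(-1,2),.05)[:,:2]*1000).astype(np.float32));print("cover",np.round(r[0],1),np.round(r[1],1),r[2])
m=((u>205)&(u<285)&(v>130)&(v<175)&(Z>.009)&(Z<.06)).astype(np.uint8)
c=max(cv2.findContours(m,0,2)[0],key=cv2.contourArea)
r=cv2.minAreaRect((onplane(im,c.reshape(-1,2),.011)[:,:2]*1000).astype(np.float32));print("all",np.round(r[0],1),np.round(r[1],1),r[2])
```

```text
t 19.77 p [395.3 341.6 227.4] yaw -7.34 tilt 0.27 q [28. 19. 79. -0. 81. 35.] w 85.4 F [-0.1  0.5 -0.1] gf 0.0
tool delta [-279.1  274.2   87.7] turn z 0.16
cover [632.8  29.8] [120.9  30.2] 82.21533203125
all [634.7  29. ] [129.7  36.9] 82.26739501953125
```

View pics/top1.png

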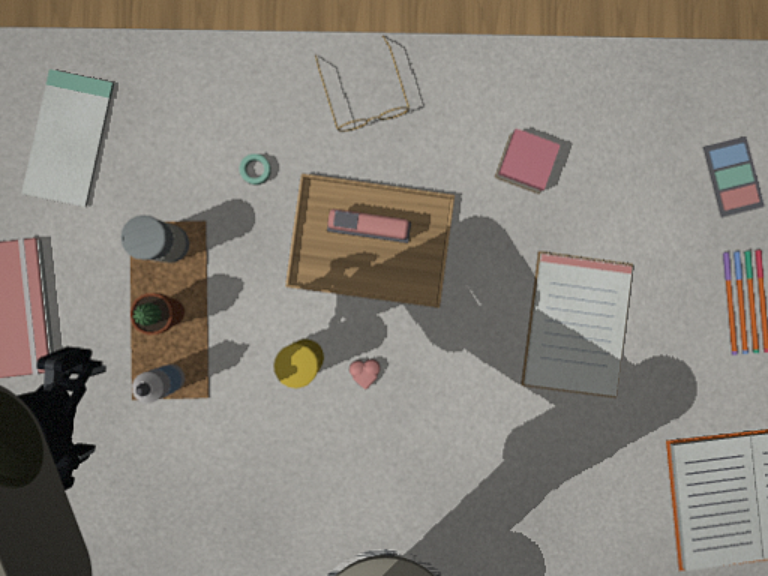

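All three stand upright on the mat: the tin at (148,238), the cactus at (152,314) and the glue at (152,386) in the picture. The stapler is still at (368,225). I go to it now.

apply_moves(series=[[-20, 20, 0, 0, 0, 0.4, 1], [-35, 35, 0, 0, 0, 0, 1], [-35, 35, 0, 0, 0, 0, 1], [-35, 35, 0, 0, 0, 0, 1], [-35, 35, 0, 0, 0, 0, 1], [-35, 35, 0, 0, 0, 0, 1], [-35, 35, 0, 0, 0, 0, 1], [-35, 30, 0, 0, 0, 0, 1], [-14, 15, 0, 0, 0, 0, 1], [0, 0, 40, 0, 0, 0, 1], [0, 0, 40, 0, 0, 0, 1], [0, 0, 0, 0, 0, 0, 1]])

```text
time_s: 21.32
position: [0.6278, 0.028, 0.1411]
tool_rot: [[0.135, 0.991, -0.009], [0.991, -0.135, 0.001], [0.0, -0.009, -1.0]]
ft_force: [0.3, 1.2, 0.4]
grip_width: 0.0858
gripper_force: 0.0
```

```bash
python3 -c "
from h import *
togo(633,29.5,22,-7.8)
"
```

```text
t 21.32 p [627.8  28.  141.1] yaw -7.76 tilt 0.52 q [-8. 34. 69. -0. 78. -0.] w 85.8 F [0.3 1.2 0.4] gf 0.0
tool delta [  2.2   6.  119. ] turn z 0.04
```

apply_moves(series=[[1.5, 4.5, 30, 0, 0, 0, 1], [0, 0, 30, 0, 0, 0, 1], [0, 0, 30, 0, 0, 0, 1], [0, 0, 0, 0, 0, 0, 1], [0, 0, 0, 0, 0, 0, 1]])

```text
time_s: 21.95
position: [0.6354, 0.0286, 0.0572]
tool_rot: [[0.135, 0.991, 0.003], [0.991, -0.135, -0.0], [-0.0, 0.003, -1.0]]
ft_force: [-0.2, -0.2, 0.3]
grip_width: 0.0856
gripper_force: 0.0
```

```bash
python3 -c "
from h import *
togo(633,29.5,22,-7.8)
"
```

```text
t 21.95 p [635.4  28.6  57.2] yaw -7.74 tilt 0.15 q [-8. 39. 73. -0. 67. -0.] w 85.6 F [-0.2 -0.2  0.3] gf 0.0
tool delta [ 0.5 -2.6 35.2] turn z 0.06
```

apply_moves(series=[[0, -2, 15, 0, 0, 0, 1], [0, 0, 12, 0, 0, 0, 1], [0, 0, 0, 0, 0, 0, 1], [0, 0, 0, 0, 0, 0, 1]])

```text
time_s: 22.45
position: [0.6326, 0.029, 0.0284]
tool_rot: [[0.135, 0.991, 0.0], [0.991, -0.135, -0.0], [0.0, 0.0, -1.0]]
ft_force: [0.1, -0.3, 0.2]
grip_width: 0.0851
gripper_force: 0.0
```

```bash
python3 -c "
from h import *
togo(633,29.5,22,-7.8)
"
```

```text
t 22.45 p [632.6  29.   28.4] yaw -7.75 tilt 0.01 q [-8. 41. 75.  0. 64. -0.] w 85.1 F [ 0.1 -0.3  0.2] gf 0.0
tool delta [0.6 0.3 6.4] turn z 0.05
```

apply_moves(series=[[0.5, 0, 6, 0, 0, 0, 1], [0, 0, 0, 0, 0, 0, 0.1], [0, 0, 0, 0, 0, 0, 0.1], [0, 0, 0, 0, 0, 0, 0.1], [0, 0, 0, 0, 0, 0, 0.1], [0, 0, 0, 0, 0, 0, 0.1], [0, 0, 0, 0, 0, 0, 0.1], [0, 0, 0, 0, 0, 0, 0.1], [0, 0, 0, 0, 0, 0, 0.1]], grip_force=45)

```text
time_s: 23.58
position: [0.6328, 0.0295, 0.0227]
tool_rot: [[0.135, 0.991, 0.001], [0.991, -0.135, -0.0], [-0.0, 0.001, -1.0]]
ft_force: [0.4, -0.2, 5.6]
grip_width: 0.0292
gripper_force: 46.9
```

Run:
```python
from h import *
togo(478.3,-306,25,-7.8)
# which way pile length runs: print sheets side lengths along each axis from first top image
import pickle
im=pickle.load(open("d0.pkl","rb"))["top"]; Z=cloud(im)[...,2]; v,u=np.mgrid[:384,:512]
m=((u>337)&(u<433)&(v>160)&(v<273)&(Z>.0055)).astype(np.uint8)
c=max(cv2.findContours(m,0,2)[0],key=cv2.contourArea)
r=cv2.minAreaRect((onplane(im,c.reshape(-1,2),.008)[:,:2]*1000).astype(np.float32)); print(r, cv2.boxPoints(r))
```

```text
t 23.57 p [632.8  29.5  22.7] yaw -7.75 tilt 0.05 q [-8. 42. 75. -0. 63. -0.] w 29.2 F [ 0.4 -0.2  5.6] gf 46.9
tool delta [-353.2 -107.9   -2.4] turn z 0.05
((478.80023193359375, -304.98297119140625), (152.40782165527344, 211.56655883789062), 82.53692626953125) [[ 364.01517 -366.80145]
 [ 573.7895  -394.28125]
 [ 593.5853  -243.16449]
 [ 383.81097 -215.6847 ]]
```

apply_moves(series=[[0, 0, -8, 0, 0, 0, 0.1], [0, 0, -20, 0, 0, 0, 0.1], [0, 0, -30, 0, 0, 0, 0.1], [0, 0, -22, 0, 0, 9.9, 0.1], [0, 0, 0, 0, 0, 10, 0.1], [0, 0, 0, 0, 0, 10, 0.1], [0, 0, 0, 0, 0, 10, 0.1], [0, 0, 0, 0, 0, 10, 0.1], [0, 0, 0, 0, 0, 10, 0.1], [0, 0, 0, 0, 0, 10, 0.1], [0, 0, 0, 0, 0, 10, 0.1], [0, 0, 0, 0, 0, 9.9, 0.1]])

```text
time_s: 25.08
position: [0.6319, 0.0295, 0.1019]
tool_rot: [[0.991, -0.137, -0.002], [-0.137, -0.991, 0.0], [-0.002, 0.0, -1.0]]
ft_force: [0.1, 0.2, -2.4]
grip_width: 0.0292
gripper_force: 46.1
```

apply_moves(series=[[-4, 12, 0, 0, 0, 0, 0.1], [-10, 32, 0, 0, 0, 0, 0.1], [-11, 35, 0, 0, 0, 0, 0.1], [-11, 35, 0, 0, 0, 0, 0.1], [-11, 35, 0, 0, 0, 0, 0.1], [-11, 35, 0, 0, 0, 0, 0.1], [-11, 35, 0, 0, 0, 0, 0.1], [-11, 35, 0, 0, 0, 0, 0.1], [-11, 35, 0, 0, 0, 0, 0.1], [-11, 35, 0, 0, 0, 0, 0.1], [-7, 28, 0, 0, 0, 0, 0.1], [0, 0, 0, 0, 0, 0, 0.1]])

```text
time_s: 26.58
position: [0.4768, -0.307, 0.1022]
tool_rot: [[0.991, -0.131, -0.001], [-0.131, -0.991, 0.0], [-0.001, -0.0, -1.0]]
ft_force: [-0.7, 0.3, -1.8]
grip_width: 0.029
gripper_force: 46.1
```

```bash
python3 -c "
from h import *
togo(478.8,-305.5,26,-97.4)
"
```

```text
t 26.57 p [ 476.8 -307.   102.2] yaw -97.51 tilt 0.03 q [-45.  31.  83.  -0.  67.  53.] w 29.0 F [-0.7  0.3 -1.8] gf 46.1
tool delta [ 1.9 -1.7 76.2] turn z -0.11
```

apply_moves(series=[[1.5, -1.5, 20, 0, 0, 0, 0.1], [0, 0, 25, 0, 0, 0, 0.1], [0, 0, 18, 0, 0, 0, 0.1], [0, 0, 8, 0, 0, 0, 0.1], [0, 0, 3, 0, 0, 0, 0.1], [0, 0, 2, 0, 0, 0, 0.1], [0, 0, 0, 0, 0, 0, 0.1]])

```text
time_s: 27.45
position: [0.48, -0.304, 0.0267]
tool_rot: [[0.991, -0.131, 0.001], [-0.131, -0.991, -0.0], [0.001, 0.0, -1.0]]
ft_force: [1.0, -1.1, -1.5]
grip_width: 0.0291
gripper_force: 46.1
```

```bash
python3 -c "
from h import *
togo(478.8,-305.5,26,-97.4)
"
```

```text
t 27.45 p [ 480.  -304.    26.7] yaw -97.53 tilt 0.04 q [-44.  36.  87.   0.  57.  53.] w 29.1 F [ 1.  -1.1 -1.5] gf 46.1
tool delta [-1.   1.7  0.7] turn z -0.13
```

apply_moves(series=[[0, 0, 1, 0, 0, 0, 0.1], [0, 0, 0, 0, 0, 0, 0.1], [0, 0, 0, 0, 0, 0, 1], [0, 0, 0, 0, 0, 0, 1], [0, 0, 0, 0, 0, 0, 1], [0, 0, 0, 0, 0, 0, 1], [0, 0, 0, 0, 0, 0, 1], [0, 0, -20, 0, 0, 0, 1], [0, 0, -40, 0, 0, 0, 1], [0, 0, -60, 0, 0, 0, 1], [0, 0, -60, 0, 0, 0, 1], [0, 0, -20, 0, 0, 0, 1]])

```text
time_s: 28.95
position: [0.4805, -0.3044, 0.2294]
tool_rot: [[0.991, -0.131, 0.005], [-0.131, -0.991, -0.004], [0.005, 0.004, -1.0]]
ft_force: [-0.5, -0.3, -0.7]
grip_width: 0.0853
gripper_force: 0.0
```

apply_moves(series=[[0, 0, 0, 0, 0, -10, 1], [0, 0, 0, 0, 0, -10, 1], [0, 0, 0, 0, 0, -10, 1], [0, 0, 0, 0, 0, -10, 1], [0, 0, 0, 0, 0, -10, 1], [0, 0, 0, 0, 0, -10, 1], [0, 0, 0, 0, 0, -10, 1], [0, 0, 0, 0, 0, -10, 1], [0, 0, 0, 0, 0, -10, 1], [0, 0, 0, 0, 0, 0, 1]])

```text
time_s: 30.2
position: [0.4798, -0.3038, 0.2253]
tool_rot: [[0.133, 0.991, -0.0], [0.991, -0.133, 0.0], [0.0, -0.0, -1.0]]
ft_force: [-0.1, 0.6, 0.3]
grip_width: 0.0856
gripper_force: 0.0
```

```bash
python3 -c "
from h import *
togo(395,341.5,227,-7.35)
"
```

```text
t 30.2 p [ 479.8 -303.8  225.3] yaw -7.64 tilt 0.01 q [-44.  24.  72.  -0.  84. -37.] w 85.6 F [-0.1  0.6  0.3] gf 0.0
tool delta [ 628.3 -169.8   -1.6] turn z -0.29
```

apply_moves(series=[[28, -8, 0, 0, 0, -0.3, 1], [50, -13, 0, 0, 0, 0, 1], [50, -14, 0, 0, 0, 0, 1], [50, -13, 0, 0, 0, 0, 1], [50, -14, 0, 0, 0, 0, 1], [50, -13, 0, 0, 0, 0, 1], [50, -14, 0, 0, 0, 0, 1], [50, -13, 0, 0, 0, 0, 1], [50, -14, 0, 0, 0, 0, 1], [50, -13, 0, 0, 0, 0, 1], [50, -14, 0, 0, 0, 0, 1], [50, -13, 0, 0, 0, 0, 1]])

```text
time_s: 31.7
position: [0.3977, 0.2909, 0.2255]
tool_rot: [[0.13, 0.991, 0.0], [0.991, -0.13, 0.0], [0.0, 0.0, -1.0]]
ft_force: [1.3, -0.8, -0.7]
grip_width: 0.0856
gripper_force: 0.0
```

apply_moves(series=[[35, -10, 0, 0, 0, 0, 1], [15, -4, 0, 0, 0, 0, 1], [0, 0, 0, 0, 0, 0, 1], [0, 0, 0, 0, 0, 0, 1]])

```text
time_s: 32.2
position: [0.3909, 0.3396, 0.2254]
tool_rot: [[0.128, 0.992, -0.0], [0.992, -0.128, -0.0], [-0.0, 0.0, -1.0]]
ft_force: [0.1, -0.1, 0.4]
grip_width: 0.0856
gripper_force: 0.0
```

Run:
```python
from h import *
togo(394.7,341.4,75,-7.35)
im=get_image("top"); Z=cloud(im)[...,2]; v,u=np.mgrid[:384,:512]
m=((u>337)&(u<433)&(v>160)&(v<273)&(Z>.04)).astype(np.uint8)
c=max(cv2.findContours(m,0,2)[0],key=cv2.contourArea)
print(cv2.minAreaRect((onplane(im,c.reshape(-1,2),.053)[:,:2]*1000).astype(np.float32)))
```

```text
t 32.2 p [390.9 339.6 225.4] yaw -7.36 tilt 0.02 q [28. 19. 80. -0. 81. 35.] w 85.6 F [ 0.1 -0.1  0.4] gf 0.0
tool delta [  2.4   3.5 150.3] turn z -0.01
((478.6505126953125, -296.8697814941406), (32.90469741821289, 120.87916564941406), 82.64330291748047)
```

Run:
```python
from h import *
for n in("top","scene"):
    im=get_image(n); P=cloud(im); ok=(P[...,2]>.045)&(P[...,2]<.07)&(abs(P[...,0]-.478)<.1)&(abs(P[...,1]+.305)<.06)
    p=P[ok]; zt=np.percentile(p[:,2],90); p=p[p[:,2]>zt-.006]
    print(n,len(p),zt,cv2.minAreaRect((p[:,:2]*1000).astype(np.float32)))
    ok=(P[...,2]>.005)&(P[...,2]<.0115)&(abs(P[...,0]-.478)<.14)&(abs(P[...,1]+.305)<.11); m=cv2.morphologyEx(ok.astype(np.uint8),cv2.MORPH_OPEN,np.ones((3,3)))>0
    print("sheets",cv2.minAreaRect((P[m][:,:2]*1000).astype(np.float32)))
    if n=="scene": save("s1.png",im,(80,80,240,220),4)
```

```text
top 637 0.05437104219674915 ((478.2072448730469, -299.9928283691406), (30.109907150268555, 120.20243072509766), 82.37963104248047)
sheets ((478.9076232910156, -306.6768798828125), (150.4750518798828, 211.11302185058594), 82.51380157470703)
scene 312 0.054481036311328036 ((478.7218933105469, -302.6368103027344), (29.91016960144043, 119.16707611083984), 82.66947174072266)
sheets ((477.81353759765625, -308.810302734375), (152.7609405517578, 213.9940948486328), 82.52494049072266)
```

View pics/s1.png

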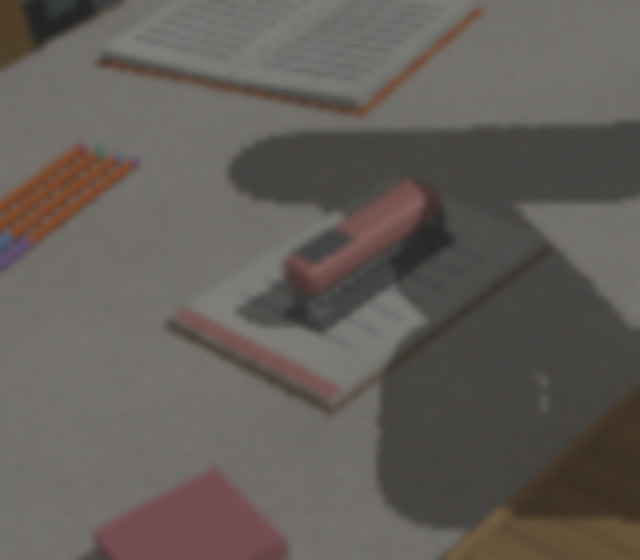

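The stapler lies flat on the sheets at (365,250) in the crop. It is lengthwise and about 6 mm off the middle, inside the 15 mm limit. Next I return the glue.

apply_moves(series=[[2.4, 3, 40, 0, 0, 0, 1], [0, 0, 40, 0, 0, 0, 1], [0, 0, 40, 0, 0, 0, 1], [0, 0, 20, 0, 0, 0, 1], [0, 0, 9, 0, 0, 0, 1], [0, 0, 0, 0, 0, 0, 1], [0, 0, 0, 0, 0, 0, 0.2], [0, 0, 0, 0, 0, 0, 0.2], [0, 0, 0, 0, 0, 0, 0.2], [0, 0, 0, 0, 0, 0, 0.2], [0, 0, 0, 0, 0, 0, 0.2], [0, 0, 0, 0, 0, 0, 0.2]], grip_force=30)

```text
time_s: 33.85
position: [0.3942, 0.3428, 0.0772]
tool_rot: [[0.126, 0.992, 0.001], [0.992, -0.126, 0.001], [0.001, 0.001, -1.0]]
ft_force: [-0.7, -0.0, 6.2]
grip_width: 0.0426
gripper_force: 30.2
```

apply_moves(series=[[0, 0, 0, 0, 0, 0, 0.2], [0, 0, -10, 0, 0, 0, 0.2], [0, 0, -30, 0, 0, 0, 0.2], [0, 0, -40, 0, 0, 0, 0.2], [0, 0, -40, 0, 0, 0, 0.2], [0, 0, -10, 0, 0, 0, 0.2], [0, 0, 0, 0, 0, 0, 0.2]])

```text
time_s: 34.72
position: [0.3937, 0.3425, 0.2061]
tool_rot: [[0.126, 0.992, -0.0], [0.992, -0.126, -0.0], [-0.0, -0.0, -1.0]]
ft_force: [1.0, -0.5, -1.8]
grip_width: 0.043
gripper_force: 31.0
```

```bash
python3 -c "
from h import *
togo(566.2,-43.8,76.4,-7.35)
"
```

```text
t 34.73 p [393.7 342.5 206.1] yaw -7.24 tilt 0.01 q [28. 20. 81. -0. 79. 35.] w 43.0 F [ 1.  -0.5 -1.8] gf 31.0
tool delta [-361.4  219.9  129.7] turn z 0.11
```

apply_moves(series=[[-20, 12, 0, 0, 0, 0.1, 0.2], [-34, 21, 0, 0, 0, 0, 0.2], [-34, 21, 0, 0, 0, 0, 0.2], [-34, 21, 0, 0, 0, 0, 0.2], [-34, 21, 0, 0, 0, 0, 0.2], [-34, 21, 0, 0, 0, 0, 0.2], [-34, 21, 0, 0, 0, 0, 0.2], [-34, 21, 0, 0, 0, 0, 0.2], [-34, 21, 0, 0, 0, 0, 0.2], [-34, 20, 0, 0, 0, 0, 0.2], [-34, 20, 0, 0, 0, 0, 0.2], [0, 0, 0, 0, 0, 0, 0.2]])

```text
time_s: 36.22
position: [0.5661, -0.0447, 0.2039]
tool_rot: [[0.131, 0.991, -0.004], [0.991, -0.131, 0.001], [0.0, -0.004, -1.0]]
ft_force: [-0.3, 0.9, -2.1]
grip_width: 0.0431
gripper_force: 31.0
```

apply_moves(series=[[0, 0, 30, 0, 0, 0, 0.2], [0, 0, 30, 0, 0, 0, 0.2], [0, 0, 30, 0, 0, 0, 0.2], [0, 0, 15, 0, 0, 0, 0.2], [0, 0, 0, 0, 0, 0, 0.2], [0, 0, 0, 0, 0, 0, 0.2], [0, 0, 0, 0, 0, 0, 0.2]])

```text
time_s: 37.1
position: [0.5665, -0.0426, 0.1023]
tool_rot: [[0.128, 0.992, 0.002], [0.992, -0.128, -0.0], [-0.0, 0.002, -1.0]]
ft_force: [0.5, -0.8, -0.8]
grip_width: 0.0429
gripper_force: 31.1
```

```bash
python3 -c "
from h import *
togo(566.2,-43,78.5,-7.35)
"
```

```text
t 37.1 p [566.5 -42.6 102.3] yaw -7.34 tilt 0.1 q [-16.  31.  83.   0.  67.  -9.] w 42.9 F [ 0.5 -0.8 -0.8] gf 31.1
tool delta [-0.4 -0.3 23.8] turn z 0.01
```

apply_moves(series=[[0, 0, 12, 0, 0, 0, 0.2], [0, 0, 8, 0, 0, 0, 0.2], [0, 0, 2, 0, 0, 0, 0.2], [0, 0, 2, 0, 0, 0, 0.2], [0, 0, 0, 0, 0, 0, 0.2], [0, 0, 0, 0, 0, 0, 1], [0, 0, 0, 0, 0, 0, 1], [0, 0, 0, 0, 0, 0, 1], [0, 0, 0, 0, 0, 0, 1], [0, 0, 0, 0, 0, 0, 1], [0, 0, -20, 0, 0, 0, 1], [0, 0, -30, 0, 0, 0, 1]])

```text
time_s: 38.6
position: [0.5657, -0.0425, 0.1272]
tool_rot: [[0.128, 0.992, -0.002], [0.992, -0.128, 0.001], [0.0, -0.002, -1.0]]
ft_force: [-0.5, 0.2, 0.5]
grip_width: 0.0855
gripper_force: 0.0
```

apply_moves(series=[[0, 0, -30, 0, 0, 0, 1], [0, 0, -20, 0, 0, 0, 1], [0, 0, 0, 0, 0, 0, 1]])

```text
time_s: 38.98
position: [0.5666, -0.0427, 0.1784]
tool_rot: [[0.128, 0.992, 0.003], [0.992, -0.128, -0.001], [-0.0, 0.003, -1.0]]
ft_force: [-1.0, 0.2, 0.5]
grip_width: 0.0851
gripper_force: 0.0
```

```bash
python3 -c "
from h import *
togo(497.0,341.3,60,-7.35)
"
```

```text
t 38.98 p [566.6 -42.7 178.4] yaw -7.34 tilt 0.17 q [-16.  26.  77.   0.  77.  -9.] w 85.1 F [-1.   0.2  0.5] gf 0.0
tool delta [ 372.  -118.5  117.9] turn z 0.01
```

apply_moves(series=[[20, -7, 0, 0, 0, 0, 1], [45, -14, 0, 0, 0, 0, 1], [45, -15, 0, 0, 0, 0, 1], [45, -14, 0, 0, 0, 0, 1], [45, -15, 0, 0, 0, 0, 1], [45, -14, 0, 0, 0, 0, 1], [45, -15, 0, 0, 0, 0, 1], [45, -14, 0, 0, 0, 0, 1], [37, -11, 0, 0, 0, 0, 1], [0, 0, 0, 0, 0, 0, 1], [0, 0, 0, 0, 0, 0, 1]])

```text
time_s: 40.35
position: [0.495, 0.3414, 0.1764]
tool_rot: [[0.127, 0.992, -0.002], [0.992, -0.127, -0.001], [-0.001, -0.001, -1.0]]
ft_force: [0.3, -0.3, -0.0]
grip_width: 0.0852
gripper_force: 0.0
```

```bash
python3 -c "
from h import *
togo(497.0,341.3,58,-7.35)
"
```

```text
t 40.35 p [495.  341.4 176.4] yaw -7.32 tilt 0.1 q [23. 29. 71. -0. 80. 31.] w 85.2 F [ 0.3 -0.3 -0. ] gf 0.0
tool delta [  0.3   2.2 118.4] turn z 0.03
```

apply_moves(series=[[0, 2, 30, 0, 0, 0, 1], [0, 0, 40, 0, 0, 0, 1], [0, 0, 30, 0, 0, 0, 1], [0, 0, 16, 0, 0, 0, 1], [0, 0, 0, 0, 0, 0, 1], [0, 0, 0, 0, 0, 0, 0.2], [0, 0, 0, 0, 0, 0, 0.2], [0, 0, 0, 0, 0, 0, 0.2], [0, 0, 0, 0, 0, 0, 0.2], [0, 0, 0, 0, 0, 0, 0.2], [0, 0, 0, 0, 0, 0, 0.2], [0, 0, 0, 0, 0, 0, 0.2]], grip_force=40)

```text
time_s: 41.85
position: [0.4982, 0.3416, 0.0629]
tool_rot: [[0.128, 0.992, 0.002], [0.992, -0.128, 0.001], [0.001, 0.002, -1.0]]
ft_force: [-2.1, -0.6, 5.9]
grip_width: 0.0582
gripper_force: 42.7
```

apply_moves(series=[[0, 0, -8, 0, 0, 0, 0.2], [0, 0, -20, 0, 0, 0, 0.2], [0, 0, -20, 0, 0, 0, 0.2], [0, 0, -12, 0, 0, 0, 0.2], [0, 0, 0, 0, 0, 0, 0.2], [0, 0, 0, 0, 0, 0, 0.2]])

```text
time_s: 42.6
position: [0.4973, 0.3412, 0.1205]
tool_rot: [[0.128, 0.992, -0.001], [0.992, -0.128, -0.001], [-0.001, -0.001, -1.0]]
ft_force: [-0.4, -1.0, -2.7]
grip_width: 0.0584
gripper_force: 43.6
```

```bash
python3 -c "
from h import *
togo(577,30.9,59.3,-7.35)
"
```

```text
t 42.6 p [497.3 341.2 120.5] yaw -7.35 tilt 0.08 q [23. 33. 75. -0. 72. 31.] w 58.4 F [-0.4 -1.  -2.7] gf 43.6
tool delta [-297.5  118.8   61.3] turn z 0.0
```

apply_moves(series=[[-20, 16, 0, 0, 0, 0, 0.2], [-38, 25, 0, 0, 0, 0, 0.2], [-40, 25, 0, 0, 0, 0, 0.2], [-40, 25, 0, 0, 0, 0, 0.2], [-40, 18, 0, 0, 0, 0, 0.2], [-40, 9, 0, 0, 0, 0, 0.2], [-40, 0, 0, 0, 0, 0, 0.2], [-30, 0, 0, 0, 0, 0, 0.2], [-9, 0, 0, 0, 0, 0, 0.2], [0, 0, 0, 0, 0, 0, 0.2], [0, 0, 30, 0, 0, 0, 0.2], [0, 0, 0, 0, 0, 0, 0.2]])

```text
time_s: 44.1
position: [0.5755, 0.033, 0.0895]
tool_rot: [[0.127, 0.992, -0.005], [0.992, -0.127, 0.001], [0.0, -0.005, -1.0]]
ft_force: [0.0, 0.6, -2.5]
grip_width: 0.0581
gripper_force: 44.1
```

apply_moves(series=[[0, 0, 0, 0, 0, 0, 0.2], [0, 0, 0, 0, 0, 0, 0.2]])

```text
time_s: 44.35
position: [0.5772, 0.032, 0.0923]
tool_rot: [[0.127, 0.992, 0.002], [0.992, -0.127, -0.0], [-0.0, 0.002, -1.0]]
ft_force: [-0.4, 0.0, -2.3]
grip_width: 0.0588
gripper_force: 44.1
```

```bash
python3 -c "
from h import *
togo(577,30.9,62,-7.35)
"
```

```text
t 44.35 p [577.2  32.   92.3] yaw -7.32 tilt 0.1 q [-9. 32. 82.  0. 66. -1.] w 58.8 F [-0.4  0.  -2.3] gf 44.1
tool delta [-1.1 -0.1 30.3] turn z 0.03
```

apply_moves(series=[[-1, 0, 14, 0, 0, 0, 0.2], [0, 0, 10, 0, 0, 0, 0.2], [0, 0, 4, 0, 0, 0, 0.2], [0, 0, 1.5, 0, 0, 0, 0.2], [0, 0, 0, 0, 0, 0, 0.2], [0, 0, 0, 0, 0, 0, 1], [0, 0, 0, 0, 0, 0, 1], [0, 0, 0, 0, 0, 0, 1], [0, 0, 0, 0, 0, 0, 1], [0, 0, 0, 0, 0, 0, 1], [0, 0, -20, 0, 0, 0, 1], [0, 0, -30, 0, 0, 0, 1]])

```text
time_s: 45.85
position: [0.5761, 0.0307, 0.1117]
tool_rot: [[0.128, 0.992, -0.002], [0.992, -0.128, 0.0], [0.0, -0.002, -1.0]]
ft_force: [0.8, -0.2, 0.7]
grip_width: 0.085
gripper_force: 0.0
```

apply_moves(series=[[0, 0, -30, 0, 0, 0, 1], [0, 0, -30, 0, 0, 0, 1], [0, 0, 0, 0, 0, 0, 1]])

```text
time_s: 46.22
position: [0.5774, 0.0306, 0.1739]
tool_rot: [[0.128, 0.992, 0.004], [0.992, -0.128, -0.001], [-0.0, 0.004, -1.0]]
ft_force: [0.7, 0.5, -1.1]
grip_width: 0.0856
gripper_force: 0.0
```

```bash
python3 -c "
from h import *
togo(604,342,74,-7.35)
"
```

```text
t 46.23 p [577.4  30.6 173.9] yaw -7.34 tilt 0.26 q [-9. 27. 75. -0. 77. -1.] w 85.6 F [ 0.7  0.5 -1.1] gf 0.0
tool delta [312.2 -13.9  99.8] turn z 0.01
```

apply_moves(series=[[20, -1, 0, 0, 0, 0, 1], [45, -2, 0, 0, 0, 0, 1], [45, -2, 0, 0, 0, 0, 1], [45, -2, 0, 0, 0, 0, 1], [45, -2, 0, 0, 0, 0, 1], [45, -2, 0, 0, 0, 0, 1], [45, -2, 0, 0, 0, 0, 1], [22, -1, 0, 0, 0, 0, 1], [0, 0, 0, 0, 0, 0, 1], [0, 0, 0, 0, 0, 0, 1]])

```text
time_s: 47.48
position: [0.6021, 0.3418, 0.1708]
tool_rot: [[0.128, 0.992, -0.002], [0.992, -0.128, -0.001], [-0.001, -0.002, -1.0]]
ft_force: [0.5, -0.1, -1.2]
grip_width: 0.0852
gripper_force: 0.0
```

```bash
python3 -c "
from h import *
togo(604,342,74,-7.35)
"
```

```text
t 47.48 p [602.1 341.8 170.8] yaw -7.34 tilt 0.1 q [20. 39. 54. -0. 87. 27.] w 85.2 F [ 0.5 -0.1 -1.2] gf 0.0
tool delta [ 0.5  2.1 96.8] turn z 0.01
```

apply_moves(series=[[0.5, 2, 30, 0, 0, 0, 1], [0, 0, 30, 0, 0, 0, 1], [0, 0, 24, 0, 0, 0, 1], [0, 0, 12, 0, 0, 0, 1], [0, 0, 0, 0, 0, 0, 1], [0, 0, 0, 0, 0, 0, 0.2], [0, 0, 0, 0, 0, 0, 0.2], [0, 0, 0, 0, 0, 0, 0.2], [0, 0, 0, 0, 0, 0, 0.2], [0, 0, 0, 0, 0, 0, 0.2], [0, 0, 0, 0, 0, 0, 0.2], [0, 0, 0, 0, 0, 0, 0.2]])

```text
time_s: 48.98
position: [0.6051, 0.3423, 0.0775]
tool_rot: [[0.128, 0.992, 0.002], [0.992, -0.128, 0.001], [0.001, 0.002, -1.0]]
ft_force: [-1.0, -1.0, 6.6]
grip_width: 0.0604
gripper_force: 43.1
```

apply_moves(series=[[0, 0, -8, 0, 0, 0, 0.2], [0, 0, -20, 0, 0, 0, 0.2], [0, 0, -20, 0, 0, 0, 0.2], [0, 0, -12, 0, 0, 0, 0.2], [0, 0, 0, 0, 0, 0, 0.2], [0, 0, 0, 0, 0, 0, 0.2]])

```text
time_s: 49.72
position: [0.6042, 0.342, 0.1349]
tool_rot: [[0.128, 0.992, -0.002], [0.992, -0.128, -0.001], [-0.001, -0.001, -1.0]]
ft_force: [-0.2, 0.5, -2.8]
grip_width: 0.0604
gripper_force: 43.8
```

```bash
python3 -c "
from h import *
togo(586.8,110.3,76,-7.35)
"
```

```text
t 49.73 p [604.2 342.  134.9] yaw -7.35 tilt 0.09 q [20. 41. 57.  0. 83. 27.] w 60.4 F [-0.2  0.5 -2.8] gf 43.8
tool delta [-232.    12.4   59. ] turn z 0.0
```

apply_moves(series=[[-16, 1, 0, 0, 0, 0, 0.2], [-30, 2, 0, 0, 0, 0, 0.2], [-35, 2, 0, 0, 0, 0, 0.2], [-35, 2, 0, 0, 0, 0, 0.2], [-35, 2, 0, 0, 0, 0, 0.2], [-35, 2, 0, 0, 0, 0, 0.2], [-30, 1, 0, 0, 0, 0, 0.2], [-15, 0, 0, 0, 0, 0, 0.2], [0, 0, 0, 0, 0, 0, 0.2], [0, 0, 30, 0, 0, 0, 0.2], [0, 0, 0, 0, 0, 0, 0.2], [0, 0, 0, 0, 0, 0, 0.2]])

```text
time_s: 51.22
position: [0.5874, 0.1122, 0.1066]
tool_rot: [[0.127, 0.992, 0.001], [0.992, -0.127, 0.0], [0.0, 0.001, -1.0]]
ft_force: [0.6, 0.0, -2.1]
grip_width: 0.0605
gripper_force: 44.3
```

```bash
python3 -c "
from h import *
togo(586.8,110.3,76,-7.35)
"
```

```text
t 51.23 p [587.4 112.2 106.6] yaw -7.3 tilt 0.06 q [-1. 33. 77.  0. 70.  7.] w 60.5 F [ 0.6  0.  -2.1] gf 44.3
tool delta [-2.  -0.3 30.6] turn z 0.05
```

apply_moves(series=[[-1.5, 0, 14, 0, 0, 0, 0.2], [0, 0, 10, 0, 0, 0, 0.2], [0, 0, 4, 0, 0, 0, 0.2], [0, 0, 1.5, 0, 0, 0, 0.2], [0, 0, 0, 0, 0, 0, 0.2], [0, 0, 0, 0, 0, 0, 1], [0, 0, 0, 0, 0, 0, 1], [0, 0, 0, 0, 0, 0, 1], [0, 0, 0, 0, 0, 0, 1], [0, 0, 0, 0, 0, 0, 1], [0, 0, -20, 0, 0, 0, 1], [0, 0, -30, 0, 0, 0, 1]])

```text
time_s: 52.72
position: [0.5863, 0.11, 0.1261]
tool_rot: [[0.128, 0.992, -0.002], [0.992, -0.128, 0.0], [-0.0, -0.002, -1.0]]
ft_force: [0.8, 1.0, 0.1]
grip_width: 0.0855
gripper_force: 0.0
```

apply_moves(series=[[0, 0, -40, 0, 0, 0, 1], [0, 0, -40, 0, 0, 0, 1], [30, 0, 0, 0, 0, 0, 1], [50, 0, 0, 0, 0, 0, 1], [50, 0, 0, 0, 0, 0, 1], [50, 0, 0, 0, 0, 0, 1], [50, -30, 0, 0, 0, 0, 1], [40, -30, 0, 0, 0, 0, 1], [0, -40, 0, 0, 0, 0, 1], [0, 0, 0, 0, 0, 0, 1], [0, 0, 0, 0, 0, 0, 1]])

```text
time_s: 54.1
position: [0.5227, 0.3904, 0.2065]
tool_rot: [[0.128, 0.992, 0.001], [0.992, -0.128, 0.0], [0.0, 0.001, -1.0]]
ft_force: [-1.1, 0.7, -0.4]
grip_width: 0.0854
gripper_force: 0.0
```

Run:
```python
from h import *
togo(500,340,200)
im=get_image("top"); P=cloud(im); Z=P[...,2]; v,u=np.mgrid[:384,:512]; save("top2.png",im,s=1.5)
def circ(n,x0,y0,x1,y1,zm,z,ref):
    m=((u>=x0/1.5)&(u<=x1/1.5)&(v>=y0/1.5)&(v<=y1/1.5)&(Z>zm)).astype(np.uint8)
    m=cv2.morphologyEx(m,cv2.MORPH_OPEN,np.ones((3,3)))
    M=cv2.moments(m,True); ce=onplane(im,[[M["m10"]/M["m00"],M["m01"]/M["m00"]]],z)[0,:2]*1000
    print(n,ce.round(1),(ce-ref).round(1))
circ("tin",270,215,345,285,.105,.115,(587,109.2))
circ("glue",395,240,450,295,.085,.099,(565.5,-46.2))
circ("pot",340,235,395,285,.07,.085,(576.6,29.7))
```

```text
t 54.1 p [522.7 390.4 206.5] yaw -7.36 tilt 0.04 q [26. 33. 59. -0. 88. 34.] w 85.4 F [-1.1  0.7 -0.4] gf 0.0
tool delta [-52.9 -16.1   6.5] turn z 0.14
tin [586.1 108.3] [-0.9 -0.9]
glue [565.6 -46.7] [ 0.1 -0.5]
pot [575.1  29.2] [-1.5 -0.5]
```

View pics/top2.png

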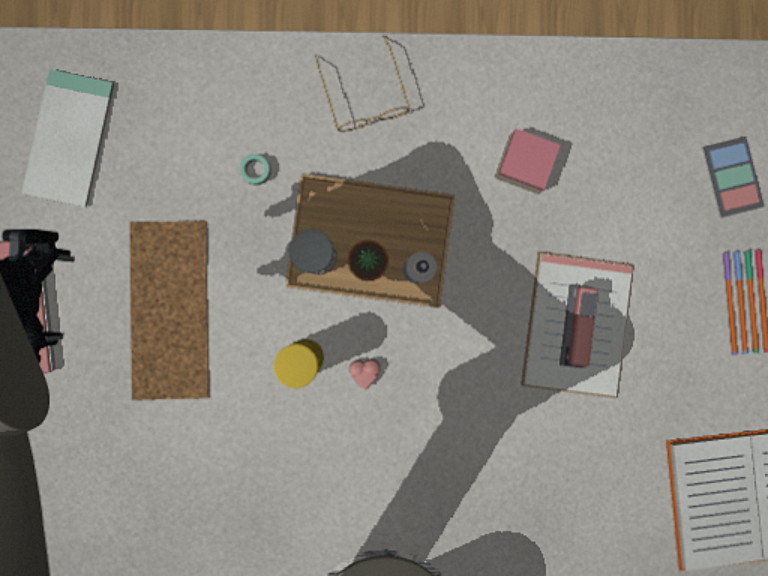

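The tin (312,251), cactus (368,260) and glue (421,267) stand within 2 mm of their starting spots, and the stapler lies on the pile at (578,326). The bystanders look unmoved and the arm is clear, so I hand in.

```bash
python3 -c "
from rig import env
print(env.close_job())"
```

```text
the job is handed in; nothing more can be done
None
```

The job is handed in, though the judge returned no verdict: the stapler lies lengthwise on the sheets, about 6 mm off the middle (limit 15 mm), and the tin, glue bottle and cactus stand upright within 2 mm of their starting spots.

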